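# Lay four coated parts on their drying trays

### The arm

A 7-joint arm with a two-finger parallel gripper is mounted at the origin on the work surface. World frame = base frame: x ahead of the robot, y to its left, z up, the work surface at z = 0. Lengths are in m, angles in rad, forces in N, time in s.
With the tool pointing down it reaches from about 0.425 to 0.95 m from the base axis. Payload 16.7 kg.
Tool frame: the origin (TCP) lies at the very end of the fingers, on their centre line; the grasp point (between the pads) lies 19 mm behind it; z points along the fingers, y is the line along which they close (so a half turn about z gives the same grasp; the last joint's range is limited). The gripper opens to 94 mm and grips with 3 to 60 N. Pads are 16 mm wide; open, the fingers measure 119 mm over their backs; the gripper's body (75 mm by 177 mm) begins 78 mm behind the grasp point.
Start: joints at [1.155, 0.426, 0.074, 1.606, -0.034, 1.111, -0.067], TCP at [0.177, -0.651, 0.175] pointing down, gripper open.
Joint ranges: [-2.85, 2.85], [-0.5, 2.14], [-1.23, 1.37], [0.21, 2.46], [-1.02, 4.16], [0.16, 2.05], [-2.73, 2.73]. Speed limits (rad/s): [1.89, 1.89, 2.39, 2.39, 3.01, 3.01, 3.01].

### API

Orientations are given as a unit quaternion [w, x, y, z].
In Python, from bench import sense, vision, r gives the robot as it stands.
- The arm moves only by the shell command python3 -m jog 'ROWS' [FORCE]. ROWS is text: rows parted by semicolons, each of 7 numbers parted by spaces: the opening, from -1 (shut) to 1 (fully open), then the shift along the tool's x, y, z in mm, then the turn, a rotation vector about the tool's x, y, z in degrees. In form: grip x y z wx wy wz; .... A call has 1 to 8 rows; each row is the pose to reach, as a shift and turn from the pose commanded when the call began, along the tool's axes at that moment; what a row does not reach only later rows make up. A row lasts 1/8 s, in which the tool goes at most 62.5 mm and 10.7 degrees, less where a joint would pass 70% of its speed; a pose out of reach is approached as far as the arm can. A call with a gripper value outside its range is refused whole. The fingers move at their own pace and stop on an object; FORCE is the grip in N (left out, the last holds). Time passes only in rows, so rows that repeat a pose let the fingers close. It gives the time, the measured TCP pose, the force, the opening and the grip force at its end, in the units of the state.
- sense(): the state, without advancing time (a new reading comes with each control period).
- vision.camera(name): name is "scene" or "top" or "wrist"; returns the picture (384x512x3 uint8, red, green, blue); there is no depth.
- vision.get_calibration(name): a dict with "fovy" (degrees; the focal length in pixels is half the picture's height over the tangent of half this angle, whatever the lens; pixels are square), "cx", "cy" (the principal point, pixels), "R" (3x3) and "t" (3): a world point X has camera coordinates R X + t. Camera axes: x right, y down, z forward; pixel columns grow to the right and rows downward; lengths in m; the calibration is good to about 2 mm. A picture is of the moment at which its call begins: read the wrist's pose just before it. get_calibration takes no time and is no camera call; for the wrist camera it gives the pose at the moment of the call.
- r.finish_job(): hands the job in; it is judged then, once.
Trained networks look in the newest picture that a camera, given by its name, has taken for a name from the list of things; names that differ only in an ending like _2 or _b are one class to them, and where a whole thing is asked for, a point or a joint stands for the part that bears it (a point fixed in the world has none). Each returns a list of dicts, best first, with "score" (0 to 1); they miss things now and then, are a little off and sometimes report something else, mostly with a low value. They report only what shows in the picture. A call takes as long as a camera call. They do not tell look-alikes from the thing itself.
- vision.boxes_of(label, camera): "centre" ([column, row] as shares, 0 to 1, of the picture: columns of its width, rows of its height, amid what is visible of it).
- vision.tip_of(label, camera): "centre" ([column, row] as shares, 0 to 1, of the picture: columns of its width, rows of its height: a listed point, or the origin of a listed thing).
The state is a dict: "time": time; "joint_positions": joint angles; "qd": joint speeds; "joint_efforts": joint torques, N m; "position": TCP position; "tcp_rot": TCP orientation; "contact_force": force on the tool from outside, world axes, zero at the start; "moment": the same for the moment, N m; "finger_gap": opening from 0.0 (shut) to 1.0 (fully open); "finger_force": force on a finger pad.
Only numpy, scipy, OpenCV 4.12 (cv2) and the standard library are available. Lean on these libraries where they do the work, as an engineer would, in place of code of your own. Each camera call takes 0.05 s, during which the arm holds its last target. There are 200 camera calls.

### The job

Put the four freshly coated black parts on the small drying trays: the round knob in the blue tray, the ring in the yellow, the square housing in the green and the oblong housing in the red, lying lengthwise along it. Set each down (do not drop it) flat and right way up in the middle of its tray, over the coloured disc. Leave the two orange uncoated parts where they lie.

Things in the scene. Friction and masses are not known exactly. Their poses are not given: they have to be found in the camera images.
- black_knob: Loose black round control knob, a solid upright cylinder 44 mm in diameter and 26 mm high, white pointer line on its flat top (along its +x). About 40 g. Origin: centre of its underside; z up.
- black_ring: Loose black ring (bezel) lying flat, 50 mm outside diameter, 28 mm hole, 26 mm high. About 35 g. Origin: centre of its underside; z up.
- black_square: Loose black square housing, 44 x 44 mm, 26 mm high, faintly lighter square panel on top. About 50 g. Origin: centre of its underside; z up. x and y along its sides.
- black_oblong: Loose black oblong housing, 78 mm long (its x), 36 mm wide (its y), 26 mm high, three faintly lighter panels on top. About 50 g. Origin: centre of its underside; z up.
- orange_knob: Loose knob like the black one but bright orange (uncoated), 44 mm diameter, 26 mm high: to be left alone. Origin: centre of its underside; z up.
- orange_oblong: Loose oblong housing like the black one but bright orange (uncoated), 78 x 36 x 26 mm: to be left alone. Origin: centre of its underside; z up.
- red_tray: Drying tray fixed to the table: white base with dark wire mesh in a red frame, red 24 mm disc marking the middle. 110 mm long (its x) by 84 mm wide (its y) outside, frame 5 mm thick and 9 mm high, so inside 100 x 74 mm; the mesh floor is 4 mm above the table. Origin: centre of its underside, at table height; z up.
- blue_tray: Drying tray fixed to the table: white base with dark wire mesh in a blue frame, blue 24 mm disc marking the middle. 110 mm long (its x) by 84 mm wide (its y) outside, frame 5 mm thick and 9 mm high, so inside 100 x 74 mm; the mesh floor is 4 mm above the table. Origin: centre of its underside, at table height; z up.
- yellow_tray: Drying tray fixed to the table: white base with dark wire mesh in a yellow frame, yellow 24 mm disc marking the middle. 110 mm long (its x) by 84 mm wide (its y) outside, frame 5 mm thick and 9 mm high, so inside 100 x 74 mm; the mesh floor is 4 mm above the table. Origin: centre of its underside, at table height; z up.
- green_tray: Drying tray fixed to the table: white base with dark wire mesh in a green frame, green 24 mm disc marking the middle. 110 mm long (its x) by 84 mm wide (its y) outside, frame 5 mm thick and 9 mm high, so inside 100 x 74 mm; the mesh floor is 4 mm above the table. Origin: centre of its underside, at table height; z up.
Not all that is in view belongs to the job. What is shaped like the black_ring but purple is not meant.

How it is judged:
At the end, for the whole second after the job is handed in: Black knob in blue tray, ring in yellow, square in green, oblong in red (length within 0.26 rad of the tray's): each centred within 15 mm, underside 1 to 8 mm above the table, within 0.1 rad of upright, at rest. Orange parts upright, within 25 mm of their start (horizontal distance between black_knob and blue_tray below 0.015 m and z of black_knob in the frame of blue_tray between 0.001 and 0.008 m and angle between each of black_knob, black_ring, black_square, black_oblong, orange_knob, orange_oblong's own z axis and vertical below 0.1 rad and linear speed of each of black_knob, black_ring, black_square, black_oblong below 0.02 m/s and angular speed of each of black_knob, black_ring, black_square, black_oblong below 0.2 rad/s and horizontal distance between black_ring and yellow_tray below 0.015 m and z of black_ring in the frame of yellow_tray between 0.001 and 0.008 m and horizontal distance between black_square and green_tray below 0.015 m and z of black_square in the frame of green_tray between 0.001 and 0.008 m and horizontal distance between black_oblong and red_tray below 0.015 m and z of black_oblong in the frame of red_tray between 0.001 and 0.008 m and angle between the x axis of black_oblong and the x axis of red_tray, either way round below 0.26 rad and distance of each of orange_knob, orange_oblong from where it was at the start of the episode below 0.025 m); the robot touches nothing.
It fails at once if a black part is dropped or thrown (out of the fingers with its underside over 35 mm above the table) ((height (world z) of black_knob above 0.035 m and contact force between black_knob and the fingers below 0.02 N) or (height (world z) of black_ring above 0.035 m and contact force between black_ring and the fingers below 0.02 N) or (height (world z) of black_square above 0.035 m and contact force between black_square and the fingers below 0.02 N) or (height (world z) of black_oblong above 0.035 m and contact force between black_oblong and the fingers below 0.02 N)).
It fails at once if an orange part is moved by more than 25 mm (distance of any of orange_knob, orange_oblong from where it was at the start of the episode above 0.025 m).
It also fails if it takes over 93 s, if anything falls off the work surface, if the arm or the gripper's body presses on something with over 40 N, if the wrist force passes 120 N, or if a joint passes its speed limit or range.

## Working session

There is one attempt and no reset: what is moved stays moved. The work goes in short steps, Python scripts to look and compute and a shell command to move; the robot and the scene stay as the last step left them, time stands still between calls to the robot, and variables do not carry over. Pictures are saved under pics/ and viewed, at most 17 in all, crops included, and the job is handed in when it is done.

```bash
ls; mkdir -p pics
python3 - <<'E'
from bench import sense, vision, r
import cv2,numpy as np
for n in("top","scene"):
    im=vision.camera(n); cv2.imwrite(f"pics/{n}0.png",im[...,::-1]); np.save(f"pics/{n}0.npy",im)
    c=vision.get_calibration(n); print(n,c)
s=sense();print(s["position"],s["tcp_rot"],s["time"],s["finger_gap"])
E
```

```text
pics
top {'fovy': 43.3432080386346, 'cx': 248.87816305548688, 'cy': 193.82708837190214, 'R': array([[-0.00511158, -0.99995957, -0.00739747],
       [-0.98350403,  0.00636479, -0.18077422],
       [ 0.180814  ,  0.0063514 , -0.9834968 ]]), 't': array([7.85325761e-04, 5.35751542e-01, 1.27028426e+00])}
scene {'fovy': 55.74426938513326, 'cx': 254.6441003233494, 'cy': 191.5478701436082, 'R': array([[ 0.70588365,  0.7083122 , -0.00470169],
       [ 0.55166989, -0.55391757, -0.62356688],
       [-0.44428438,  0.43757189, -0.78175587]]), 't': array([-0.38053441, -0.25557827,  1.2006024 ])}
[ 0.1771583  -0.65092069  0.1748713 ] [-5.32841568e-04  9.91183086e-01  1.32498264e-01 -1.23774714e-04] 0.1 0.9969060806948314
```

View pics/top0.png

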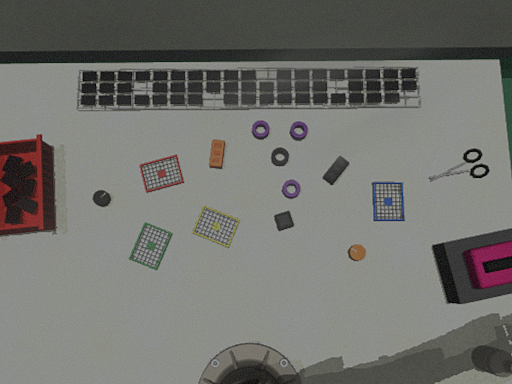

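View pics/scene0.png

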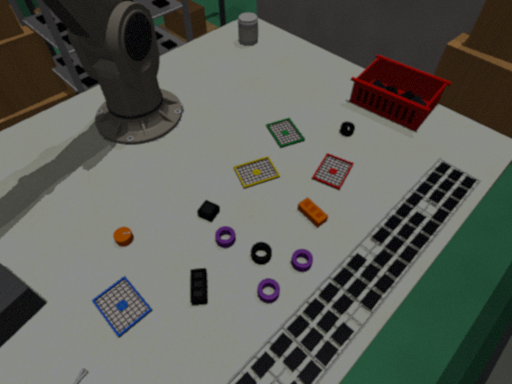

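Top view: the black knob is at (102,198), the ring at (280,157), the square at (285,221) and the oblong at (336,170). The trays are red (162,174), green (151,246), yellow (217,226) and blue (388,201). Orange parts are at (217,154) and (357,253).

Look-alikes are the purple rings (261,129), (299,130) and (291,189), the bin contents at (20,190), the scissors handles, and the keyboard-like rack. The scene view agrees: ring (261,253), square (208,211), oblong (199,286), knob (347,129).

Next I fit the silhouettes in both views.

```bash
cat > fit.py <<'E'
import numpy as np,cv2
from scipy.optimize import least_squares
TH=np.linspace(0,2*np.pi,48,endpoint=False);D=np.c_[np.cos(TH),np.sin(TH)]
def project(P,c):
    f=192/np.tan(np.radians(c["fovy"]/2)); q=P@c["R"].T+c["t"]
    return q[:,:2]/q[:,2:]*f+[c["cx"],c["cy"]]
def model(size,h):
    if np.isscalar(size): b=D*size/2
    else: b=np.array([[1,1],[1,-1],[-1,1],[-1,-1]])*np.array(size)/2
    return np.r_[np.c_[b,0*b[:,0]],np.c_[b,0*b[:,0]+h]]
def mask(im,kind,seed,rad=30):
    hsv=cv2.cvtColor(im,cv2.COLOR_RGB2HSV).astype(int);H,S,V=[hsv[...,i] for i in range(3)]
    if kind=="black": m=(V<72)&(S<110)
    else: m=(S>110)&(V>50)&(abs((H-kind+90)%180-90)<12)
    yy,xx=np.mgrid[:im.shape[0],:im.shape[1]]
    m&=np.hypot(xx-seed[0],yy-seed[1])<rad
    if kind=="black":
        n,l,st,_=cv2.connectedComponentsWithStats(m.astype(np.uint8))
        m=l==1+np.argmax(st[1:,4])
    y,x=np.nonzero(m);return np.c_[x,y].astype(float)
def fit(views,size,h,x0):
    """views: list of (pixels, calib); returns x,y,z,yaw, rms px"""
    sup=[(p@D.T).max(0) for p,_ in views]; M=model(size,h)
    def res(v):
        c,s=np.cos(v[3]),np.sin(v[3]);P=M@np.array([[c,s,0],[-s,c,0],[0,0,1]])+v[:3]
        return np.concatenate([(project(P,cal)@D.T).max(0)+v[4+i]-sp for i,((_,cal),sp) in enumerate(zip(views,sup))])
    best=min((least_squares(res,[*x0,a]+[0]*len(views),x_scale=[.01,.01,.01,.3]+[1]*len(views),loss="soft_l1") for a in np.arange(0,np.pi,np.pi/8)),key=lambda o:o.cost)
    return best.x,np.sqrt(np.mean(res(best.x)**2))
def ray(px,c,z):
    f=192/np.tan(np.radians(c["fovy"]/2)); d=c["R"].T@np.array([(px[0]-c["cx"])/f,(px[1]-c["cy"])/f,1]);o=-c["R"].T@c["t"]
    return o+d*(z-o[2])/d[2]
THINGS=dict(black_knob=(.044,.026,"black",(102,198),(347,129)),black_ring=(.05,.026,"black",(280,157),(261,253)),
black_square=((.044,.044),.026,"black",(285,221),(208,211)),black_oblong=((.078,.036),.026,"black",(336,170),(199,286)),
orange_knob=(.044,.026,9,(357,253),(123,236)),orange_oblong=((.078,.036),.026,9,(217,154),(313,212)),
red_tray=((.11,.084),.009,178,(162,174),(332,171)),blue_tray=((.11,.084),.009,107,(388,201),(122,305)),
yellow_tray=((.11,.084),.009,28,(217,226),(257,172)),green_tray=((.11,.084),.009,70,(151,246),(285,132)))
E
python3 - <<'E'
from fit import *
from bench import vision
t,s=np.load("pics/top0.npy"),np.load("pics/scene0.npy");ct,cs=[vision.get_calibration(n) for n in("top","scene")]
for n,(sz,h,k,a,b) in THINGS.items():
    try:
        ra=35 if "tray" in n else 24
        pa,pb=mask(t,k,a,ra),mask(s,k,b,ra+5)
        v,e=fit([(pa,ct),(pb,cs)],sz,h,ray(a,ct,0.0)); print(n,len(pa),len(pb),v[:3].round(4),"yaw",np.degrees(v[3]).round(1),"bias",v[4:].round(1),"rms",e.round(2))
    except Exception as ex: print(n,ex, t[a[1],a[0]],s[b[1],b[0]])
E
```

```text
black_knob 203 113 [ 0.5331  0.4122 -0.0024] yaw 118.2 bias [-0.7 -0.9] rms 0.21
black_ring 190 209 [ 0.6498 -0.0898 -0.0029] yaw 120.3 bias [-0.7 -1. ] rms 0.19
black_square 256 232 [ 0.4666 -0.098  -0.0024] yaw 106.4 bias [-1.  -1.5] rms 0.31
black_oblong 306 409 [ 0.6081 -0.2473 -0.0059] yaw -40.5 bias [-1.6 -1.7] rms 0.71
orange_knob 186 283 [ 0.3776 -0.2966 -0.0005] yaw 8.5 bias [-1. -1.] rms 0.24
orange_oblong 326 456 [ 0.6602  0.089  -0.0013] yaw -7.5 bias [-1.6 -1.6] rms 0.37
red_tray 249 257 [ 6.059e-01  2.473e-01 -2.000e-04] yaw 105.5 bias [-1.1 -1.5] rms 0.37
blue_tray 259 448 [ 0.5208 -0.3934 -0.0014] yaw 179.2 bias [-1.2 -1.3] rms 0.34
yellow_tray 181 288 [ 0.4532  0.0912 -0.0012] yaw 67.9 bias [-1.3 -1.3] rms 0.33
green_tray 61 147 [ 0.3997  0.272  -0.001 ] yaw 159.6 bias [-1.9 -1.8] rms 0.44
```

All parts and trays are at table height and the fit is tight. I'll write a move calculator and start with the oblong.

```bash
cat > go.py <<'E'
# python3 go.py x y z [tool-x azimuth deg, mod 180] -> shift (mm) and turn (deg) in tool axes
import sys,numpy as np
from scipy.spatial.transform import Rotation as Ro
from bench import sense
a=list(map(float,sys.argv[1:]));s=sense();q=s["tcp_rot"];R=Ro.from_quat([q[1],q[2],q[3],q[0]])
m=R.as_matrix();az=np.degrees(np.arctan2(m[1,0],m[0,0]));t=a[3] if len(a)>3 else az
t=az+(t-az+90)%180-90
if len(a)>4: t+=a[4]
T=Ro.from_euler("z",t,degrees=True)*Ro.from_euler("x",180,degrees=True)
print("pos",s["position"].round(4),"az %.1f"%az,"-> shift",(m.T@(np.array(a[:3])-s["position"])*1000).round(1),"turn",np.degrees((R.inv()*T).as_rotvec()).round(1),"q",np.round(s["joint_positions"],2),"t",s["time"],"gap %.3f f %.1f"%(s["finger_gap"],s["finger_force"]))
E
python3 go.py .608 -.247 .15 -40.5
```

```text
pos [ 0.1772 -0.6509  0.1749] az 15.2 -> shift [ 521.8 -276.5   25.1] turn [-0.1  0.  55.7] q [ 1.16  0.43  0.07  1.61 -0.03  1.11 -0.07] t 0.1 gap 0.997 f 0.0
```

```bash
python3 -m jog '0.3 522 -276 25 0 0 55.7;0.3 522 -276 25 0 0 55.7;0.3 522 -276 25 0 0 55.7;0.3 522 -276 25 0 0 55.7;0.3 522 -276 25 0 0 55.7;0.3 522 -276 25 0 0 55.7;0.3 522 -276 25 0 0 55.7;0.3 522 -276 25 0 0 55.7' 20; python3 go.py .608 -.247 .15 -40.5
```

```text
time: 1.1
position: [0.5282, -0.3228, 0.1551]
tcp_rot: [0.0, 0.938, -0.346, -0.0]
contact_force: [0.2, -0.6, 0.6]
finger_gap: 0.649
finger_force: 0.0
pos [ 0.5282 -0.3228  0.1551] az -40.5 -> shift [  11.5 -109.5    5.1] turn [0. 0. 0.] q [ 0.39  0.35  0.08  1.76 -0.03  1.03 -1.81] t 1.1 gap 0.649 f 0.0
```

```bash
python3 -m jog '0.3 11.5 -109.5 5 0 0 0;0.3 11.5 -109.5 5 0 0 0;0.3 11.5 -109.5 5 0 0 0'
cat > look.py <<'E'
import sys,cv2,numpy as np
from bench import vision
c=vision.get_calibration("wrist");im=vision.camera("wrist");n=sys.argv[1]
cv2.imwrite(f"pics/{n}.png",im[...,::-1]);np.save(f"pics/{n}.npy",im);np.save(f"pics/{n}_c.npy",c)
E
python3 look.py w1; python3 go.py .608 -.247 .15 -40.5
```

```text
time: 1.48
position: [0.6092, -0.2442, 0.1492]
tcp_rot: [-0.001, 0.939, -0.343, -0.001]
contact_force: [-0.9, 0.1, 0.4]
finger_gap: 0.65
finger_force: 0.0
pos [ 0.6075 -0.2468  0.1494] az -40.3 -> shift [ 0.5 -0.2 -0.6] turn [0.  0.1 0.2] q [ 0.26  0.42  0.04  1.68 -0.02  1.05 -1.97] t 1.525 gap 0.654 f 0.0
```

View pics/w1.png

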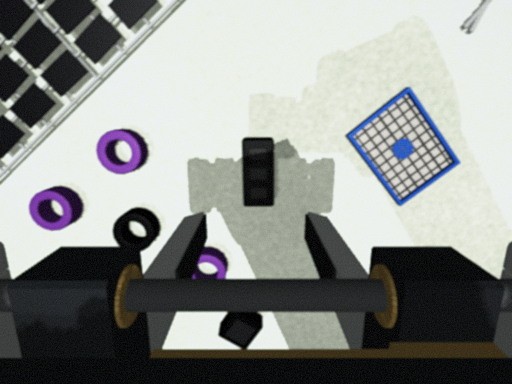

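The wrist picture shows the black oblong at (258,172), with its long axis up the picture and centred between the fingers. The ring (136,229), square (241,328) and purple rings are to its left. I'll refine the fit with the wrist view.

Run:
```python
from fit import *
from bench import vision
w=np.load("pics/w1.npy");cw=np.load("pics/w1_c.npy",allow_pickle=True).item()
t,s=np.load("pics/top0.npy"),np.load("pics/scene0.npy");ct,cs=[vision.get_calibration(n) for n in("top","scene")]
for n,p,rad in(("black_oblong",(258,172),42),("blue_tray",(403,147),65),("black_ring",(136,229),30)):
    sz,h,k,a,b=THINGS[n];ra=35 if "tray" in n else 24
    pw=mask(w,k,p,rad);print(n,len(pw),pw.min(0),pw.max(0))
    for vs in([(pw,cw),(mask(s,k,b,ra+5),cs)],[(pw,cw),(mask(t,k,a,ra),ct),(mask(s,k,b,ra+5),cs)]):
        v,e=fit(vs,sz,h,ray(a,ct,0.0)); print(v[:3].round(4),"yaw",np.degrees(v[3]).round(1),"bias",v[4:].round(1),"rms",e.round(2))
```

```text
black_oblong 1875 [243. 138.] [273. 205.]
[ 0.6088 -0.2464 -0.0056] yaw -39.4 bias [-2.  -1.6] rms 0.4
[ 0.6088 -0.2467 -0.0052] yaw 140.4 bias [-2.  -1.5 -1.6] rms 0.7
blue_tray 1748 [347.  88.] [459. 204.]
[ 0.5183 -0.3937 -0.0054] yaw 179.4 bias [-1.1 -1.2] rms 0.34
[ 0.52   -0.3929 -0.0018] yaw 179.3 bias [-1.6 -1.2 -1.3] rms 0.42
black_ring 1098 [113. 208.] [159. 258.]
[ 0.6486 -0.0866  0.0012] yaw 81.4 bias [ 0.2 -1. ] rms 1.68
[ 0.6487 -0.0885  0.0042] yaw 28.8 bias [-0.1 -0.8 -1. ] rms 1.42
```

```bash
python3 -m jog '0.3 0.5 -0.5 60 0 0 0;0.3 0.5 -0.5 110 0 0 0;0.3 0.5 -0.5 135 0 0 0;0.3 0.5 -0.5 144 0 0 0;0.3 0.5 -0.5 144 0 0 0;-0.6 0.5 -0.5 144 0 0 0;-0.6 0.5 -0.5 144 0 0 0;-0.6 0.5 -0.5 144 0 0 0' 20; python3 go.py .608 -.247 .11
```

```text
time: 2.52
position: [0.6079, -0.2487, 0.0069]
tcp_rot: [-0.0, 0.938, -0.346, 0.0]
contact_force: [-0.0, -0.0, -0.5]
finger_gap: 0.369
finger_force: 0.0
pos [ 0.6079 -0.2487  0.0069] az -40.5 -> shift [  -0.9   -1.4 -103.1] turn [-0. -0.  0.] q [ 0.27  0.58  0.03  1.78 -0.02  0.79 -1.97] t 2.525 gap 0.369 f 0.0
```

```bash
python3 -m jog '-0.6 0 0 0 0 0 0;-0.6 0 0 0 0 0 0;-0.6 0 0 -6 0 0 0;-0.6 0 0 -6 0 0 0' 20; python3 go.py .608 -.247 .11
```

```text
time: 3.02
position: [0.608, -0.2488, 0.0129]
tcp_rot: [-0.0, 0.938, -0.346, 0.0]
contact_force: [0.3, 0.5, -0.1]
finger_gap: 0.201
finger_force: 0.0
pos [ 0.608  -0.2488  0.0129] az -40.5 -> shift [ -1.   -1.4 -97.1] turn [-0. -0.  0.] q [ 0.27  0.57  0.03  1.77 -0.02  0.8  -1.97] t 3.025 gap 0.201 f 0.0
```

```bash
python3 -m jog '0.3 0 0 -6 0 0 0;0.3 0 0 -6 0 0 0;0.3 0 0 -90 0 0 0;0.3 0 0 -140 0 0 0;0.3 0 0 -140 0 0 0;0.3 0 0 -140 0 0 0'; python3 look.py w2
```

```text
time: 3.78
position: [0.6077, -0.2486, 0.1525]
tcp_rot: [-0.0, 0.938, -0.346, 0.0]
contact_force: [0.6, -0.3, -0.7]
finger_gap: 0.65
finger_force: 0.0
```

View pics/w2.png

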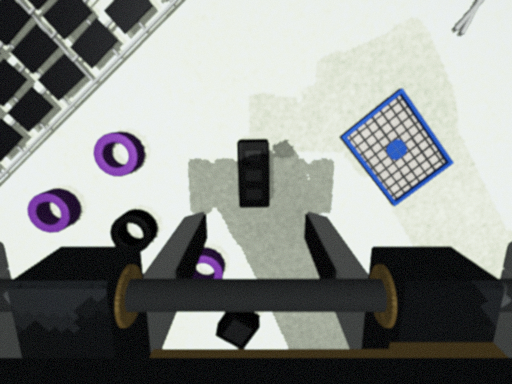

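The part hasn't moved, so the fingers closed somewhere else. I'll check where the calibration puts the fingertips.

Run:
```python
from fit import *
from bench import vision,sense
s=sense();p=np.array(s["position"]);q=s["tcp_rot"]
from scipy.spatial.transform import Rotation as Ro
m=Ro.from_quat([q[1],q[2],q[3],q[0]]).as_matrix()
P=np.array([p,p+m[:,1]*.0305,p-m[:,1]*.0305,p-m[:,2]*.019,[*p[:2],.005],[.6088,-.2465,.026],[.6088,-.2465,0]])
ims=[]
for n,c0 in(("wrist",None),("scene",None),("top",None)):
    c=vision.get_calibration(n);im=vision.camera(n);u=project(P,c);print(n,u.round(0).tolist())
    im=im[...,::-1].copy()
    if n!="wrist":
        x,y=u[5].astype(int);x0=max(0,x-60);y0=max(0,y-60);im=cv2.resize(im[y0:y0+120,x0:x0+120],None,fx=3.3,fy=3.3)
        for j,a in enumerate(u): cv2.circle(im,tuple(int(v) for v in ((a-[x0,y0])*3.3)),3,[(0,0,255),(0,255,0),(0,255,0),(255,0,0),(255,255,0),(255,0,255),(255,0,255)][j],-1)
        ims.append(im)
cv2.imwrite("pics/chk.png",np.hstack(ims))
c=vision.get_calibration("wrist");print("cam pos",-c["R"].T@c["t"],c["R"].round(3))
```

```text
wrist [[257.0, 209.0], [299.0, 209.0], [215.0, 209.0], [257.0, 218.0], [256.0, 171.0], [254.0, 175.0], [254.0, 171.0]]
scene [[188.0, 255.0], [172.0, 256.0], [204.0, 254.0], [187.0, 250.0], [198.0, 286.0], [198.0, 282.0], [199.0, 287.0]]
top [[345.0, 158.0], [355.0, 166.0], [336.0, 151.0], [347.0, 156.0], [335.0, 171.0], [336.0, 169.0], [334.0, 171.0]]
cam pos [ 0.65953944 -0.29172262  0.36014782] [[-0.649 -0.761  0.001]
 [-0.738  0.63   0.24 ]
 [-0.183  0.155 -0.971]]
```

View pics/chk.png

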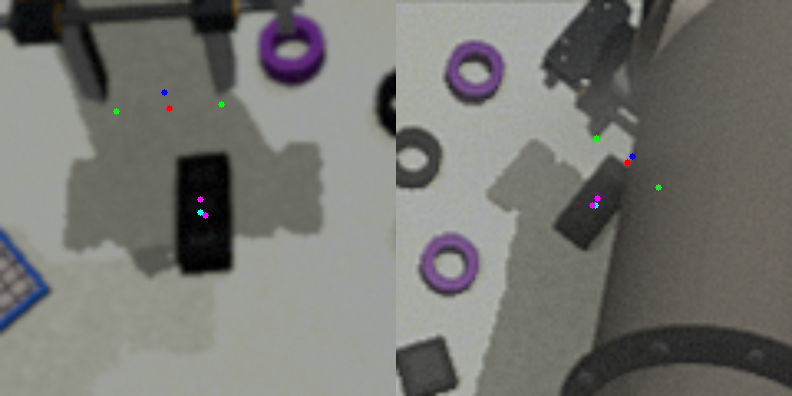

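Scene crop: the fingertips at zoomed (100,98) and (226,92) look a few pixels higher than predicted. I'll go down again with the gripper open and look from the side.

```bash
python3 -m jog '0.3 0 1 60 0 0 0;0.3 0 1 110 0 0 0;0.3 0 1 140 0 0 0;0.3 0 1 147 0 0 0;0.3 0 1 147 0 0 0;0.3 0 1 147 0 0 0'
python3 - <<'E'
from fit import *
from bench import vision,sense
ims=[]
for n in("wrist","scene"):
    im=vision.camera(n)[...,::-1]
    im=im[110:270,170:345] if n=="wrist" else im[220:340,135:265]
    ims.append(cv2.resize(im,(390,360),interpolation=cv2.INTER_CUBIC))
cv2.imwrite("pics/chk2.png",np.clip(np.hstack(ims)*1.7,0,255))
E
```

```text
time: 4.72
position: [0.6078, -0.2497, 0.0066]
tcp_rot: [-0.0, 0.938, -0.346, 0.001]
contact_force: [-0.2, -0.2, 0.7]
finger_gap: 0.651
finger_force: 0.0[ WARN:0@2.695] global loadsave.cpp:1063 imwrite_ Unsupported depth image for selected encoder is fallbacked to CV_8U.
```

View pics/chk2.png

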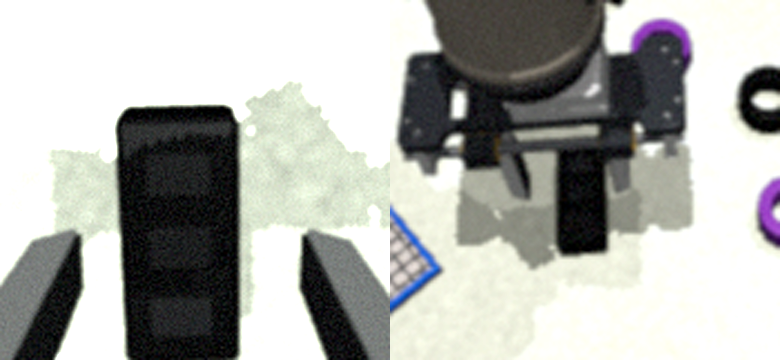

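The tips hang clearly above the table even though the TCP reads 6.6 mm. In the wrist view the finger gap scale is 11% larger than the part's top, which puts the tips about 20–30 mm higher than reported. I'll descend gently and watch the force.

```bash
python3 -m jog '0.3 0 0 3 0 0 0;0.3 0 0 6 0 0 0;0.3 0 0 9 0 0 0;0.3 0 0 9 0 0 0'; python3 -m jog '0.3 0 0 2 0 0 0;0.3 0 0 4 0 0 0;0.3 0 0 4 0 0 0'
```

```text
time: 5.32
position: [0.6066, -0.2493, -0.0041]
tcp_rot: [-0.0, 0.938, -0.346, -0.0]
contact_force: [0.1, -0.2, 0.0]
finger_gap: 0.653
finger_force: 0.0
time: 5.7
position: [0.6068, -0.2493, -0.0079]
tcp_rot: [-0.0, 0.938, -0.346, -0.0]
contact_force: [-0.6, 0.2, 0.1]
finger_gap: 0.648
finger_force: 0.0
```

```bash
python3 -m jog '0.3 0 0 2 0 0 0;0.3 0 0 4 0 0 0;0.3 0 0 4 0 0 0'|grep -E 'pos|force'; python3 -m jog '0.3 0 0 2 0 0 0;0.3 0 0 4 0 0 0;0.3 0 0 4 0 0 0'|grep -E 'pos|force';python3 - <<'E'
from fit import *
from bench import vision
ims=[]
for n in("wrist","scene"):
    im=vision.camera(n)[...,::-1]
    im=im[110:270,170:345] if n=="wrist" else im[220:340,135:265]
    ims.append(cv2.resize(im,(390,360),interpolation=cv2.INTER_CUBIC))
cv2.imwrite("pics/chk3.png",np.clip(np.hstack(ims)*1.7,0,255).astype(np.uint8))
E
```

```text
position: [0.6068, -0.2493, -0.012]
contact_force: [-0.2, 0.3, 0.1]
finger_force: 0.0
position: [0.6068, -0.2493, -0.016]
contact_force: [0.1, 0.1, 0.7]
finger_force: 0.0
```

View pics/chk3.png

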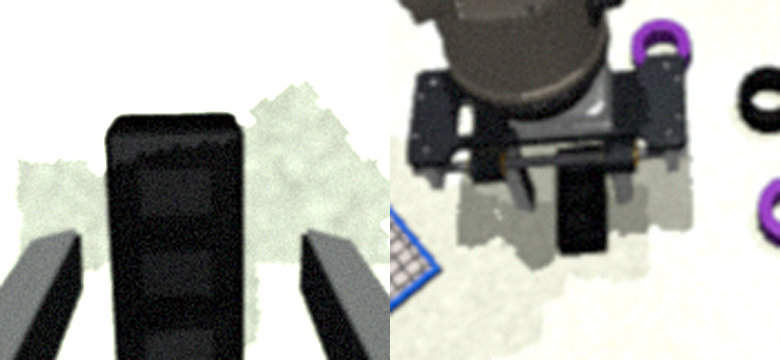

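The tips are now about level with the part's top, so the real fingertip is well behind the stated TCP. I'll keep going, and shift -3.5 mm in y to centre.

```bash
for i in 1; do python3 -m jog '0.3 0 -3.5 2 0 0 0;0.3 0 -3.5 4 0 0 0;0.3 0 -3.5 4 0 0 0'|grep -E 'pos|force'; python3 -m jog '0.3 0 0 2 0 0 0;0.3 0 0 4 0 0 0;0.3 0 0 4 0 0 0'|grep -E 'pos|force';done; python3 -m jog '0.3 0 0 2 0 0 0;0.3 0 0 4 0 0 0;0.3 0 0 4 0 0 0'|grep -E 'pos|force'
```

```text
position: [0.6091, -0.2465, -0.02]
contact_force: [-0.6, -0.6, -0.3]
finger_force: 0.0
position: [0.609, -0.2467, -0.024]
contact_force: [0.2, 0.3, 0.6]
finger_force: 0.0
position: [0.6091, -0.2466, -0.028]
contact_force: [-1.3, 1.0, -0.3]
finger_force: 0.0
```

```bash
python3 -m jog '0.3 0 0 1 0 0 0;0.3 0 0 3 0 0 0;0.3 0 0 3 0 0 0'|grep -E 'pos|force'; python3 -m jog '0.3 0 0 1 0 0 0;0.3 0 0 3 0 0 0;0.3 0 0 3 0 0 0'|grep -E 'pos|force'
python3 - <<'E'
from bench import vision
import cv2,numpy as np
im=vision.camera("wrist")[110:270,170:345,::-1]
i2=vision.camera("scene")[220:340,135:265,::-1]
cv2.imwrite("pics/chk4.png",np.clip(np.hstack([cv2.resize(i,(390,360),interpolation=cv2.INTER_CUBIC) for i in(im,i2)])*1.7,0,255).astype(np.uint8))
print(vision.get_calibration("wrist")["fovy"])
E
```

```text
position: [0.6094, -0.2468, -0.0298]
contact_force: [-5.8, 2.7, 16.4]
finger_force: 8.3
position: [0.6096, -0.2469, -0.0301]
contact_force: [-19.7, 7.8, 57.8]
finger_force: 29.3
64.56342111763585
```

View pics/chk4.png

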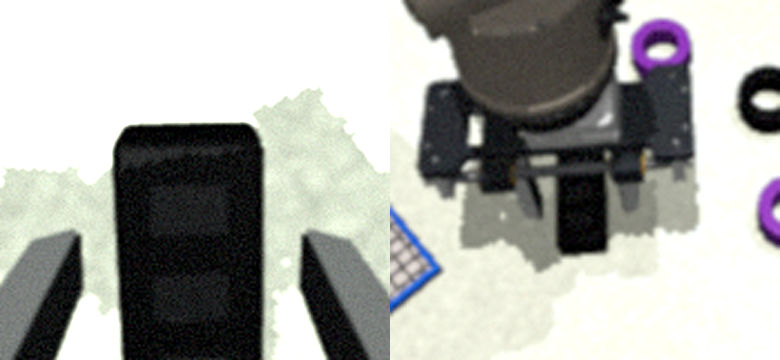

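Table contact comes at a TCP reading of -29.5 mm, so the true tip is 29.5 mm above the reported TCP. The part is centred between the fingers. I'll back up to about 5 mm tip height and grasp.

```bash
python3 -m jog '0.3 0 0 -10 0 0 0;0.3 0 0 -10 0 0 0;-0.5 0 0 -10 0 0 0;-0.5 0 0 -10 0 0 0;-0.5 0 0 -10 0 0 0;-0.5 0 0 -10 0 0 0;-0.5 0 0 -10 0 0 0' 20;python3 go.py .606 .247 .075 105.5
```

```text
time: 9.4
position: [0.6091, -0.2467, -0.0239]
tcp_rot: [-0.0, 0.938, -0.346, -0.0]
contact_force: [-0.8, 0.6, -0.3]
finger_gap: 0.38
finger_force: 19.9
pos [ 0.6091 -0.2467 -0.0239] az -40.5 -> shift [-322.8 -373.5  -98.8] turn [ 0.  0. 34.] q [ 0.26  0.62  0.03  1.79 -0.03  0.74 -1.97] t 9.4 gap 0.380 f 19.9
```

```bash
python3 -m jog '-0.5 0 0 -20 0 0 0;-0.5 0 0 -70 0 0 0;-0.5 0 0 -100 0 0 0;-0.5 -323 -373 -100 0 0 -146;-0.5 -323 -373 -100 0 0 -146;-0.5 -323 -373 -100 0 0 -146;-0.5 -323 -373 -100 0 0 -146;-0.5 -323 -373 -100 0 0 -146' 25;python3 go.py .606 .247 .055 105.5
```

```text
time: 10.4
position: [0.6072, 0.0675, 0.0781]
tcp_rot: [0.0, 0.993, 0.118, 0.001]
contact_force: [0.8, -0.3, 0.5]
finger_gap: 0.382
finger_force: 24.9
pos [0.6072 0.0675 0.0781] az 13.6 -> shift [  40.9 -174.7   23. ] turn [-0.  -0.1 88.1] q [-0.03  0.43 -0.24  1.83  0.13  0.89 -1.66] t 10.4 gap 0.382 f 24.9
```

```bash
python3 -m jog '-0.5 41 -175 23 0 0 -92;-0.5 41 -175 23 0 0 -92;-0.5 41 -175 23 0 0 -92;-0.5 41 -175 23 0 0 -92;-0.5 41 -175 23 0 0 -92;-0.5 41 -175 23 0 0 -92;-0.5 41 -175 23 0 0 -92;-0.5 41 -175 23 0 0 -92';python3 go.py .606 .247 -.02 105.5
```

```text
time: 11.4
position: [0.6074, 0.2451, 0.0548]
tcp_rot: [0.001, 0.646, 0.763, 0.0]
contact_force: [-0.2, 0.3, 0.3]
finger_gap: 0.382
finger_force: 24.9
pos [0.6074 0.2451 0.0548] az 99.5 -> shift [ 2.1 -1.2 74.8] turn [ 0.1  0.1 -6. ] q [-0.05  0.58 -0.6   1.72  0.39  0.95 -0.63] t 11.4 gap 0.382 f 24.9
```

```bash
python3 -m jog '-0.5 2 -1.2 20 0 0 -6;-0.5 2 -1.2 50 0 0 -6;-0.5 2 -1.2 60 0 0 -6;-0.5 2 -1.2 60 0 0 -6;-0.5 2 -1.2 60 0 0 -6';python3 go.py .606 .247 -.02 105.5; python3 look.py w3
python3 - <<'E'
import cv2
cv2.imwrite("pics/w3c.png",cv2.imread("pics/w3.png")[60:300,100:420])
E
```

```text
time: 12.02
position: [0.606, 0.2477, -0.0054]
tcp_rot: [0.0, 0.608, 0.794, 0.001]
contact_force: [0.4, 1.0, -0.5]
finger_gap: 0.382
finger_force: 24.9
pos [ 0.606   0.2477 -0.0054] az 105.2 -> shift [-0.7 -0.2 14.6] turn [ 0.1 -0.  -0.3] q [-0.06  0.66 -0.59  1.76  0.46  0.86 -0.59] t 12.025 gap 0.382 f 24.9
```

View pics/w3c.png

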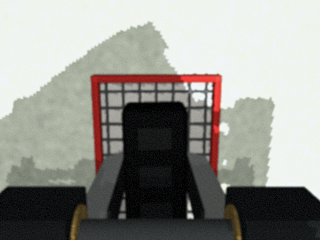

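The crop shows the black oblong between the fingers, lengthwise and centred over the red tray. I'll set it down and release.

```bash
python3 -m jog '-0.5 -0.7 0 8 0 0 0;-0.5 -0.7 0 13 0 0 0;-0.5 -0.7 0 14.5 0 0 0;-0.5 -0.7 0 14.5 0 0 0;-0.05 -0.7 0 14.5 0 0 0;-0.05 -0.7 0 14.5 0 0 0;-0.05 -0.7 0 14.5 0 0 0';python3 -m jog '-0.05 0 0 -10 0 0 0;-0.05 0 0 -40 0 0 0;0.3 0 0 -90 0 0 0;0.3 0 0 -90 0 0 0';python3 go.py .533 .412 .06 90
```

```text
time: 12.95
position: [0.6053, 0.2466, -0.0215]
tcp_rot: [-0.0, 0.607, 0.794, -0.0]
contact_force: [0.3, -0.1, 0.2]
finger_gap: 0.474
finger_force: 0.0
time: 13.45
position: [0.6076, 0.248, 0.0733]
tcp_rot: [0.002, 0.608, 0.794, 0.003]
contact_force: [-0.1, -1.2, -1.3]
finger_gap: 0.635
finger_force: 0.0
pos [0.6076 0.248  0.0733] az 105.2 -> shift [177.8 -29.1  13.3] turn [ 0.3 -0.1 15.2] q [-0.02  0.57 -0.63  1.71  0.4   0.98 -0.54] t 13.45 gap 0.635 f 0.0
```

```bash
python3 -m jog '0.3 178 -29 13 0 0 15;0.3 178 -29 13 0 0 15;0.3 178 -29 13 0 0 15;0.3 178 -29 13 0 0 15;0.3 178 -29 13 0 0 15'|grep pos;python3 go.py .533 .412 -.024 90; python3 look.py w4
python3 - <<'E'
import cv2,numpy as np
a=cv2.imread("pics/w4.png");from bench import vision
t=vision.camera("top")[130:250,90:210,::-1]
cv2.imwrite("pics/w4c.png",np.hstack([a,cv2.resize(t,(288,384))]))
E
```

```text
position: [0.5308, 0.4105, 0.0555]
pos [0.5308 0.4105 0.0555] az 90.2 -> shift [ 1.6  2.2 79.5] turn [-0.   0.   0.2] q [-0.34  0.6  -0.58  1.68  0.39  0.97 -1.06] t 14.075 gap 0.649 f 0.0
```

View pics/w4c.png

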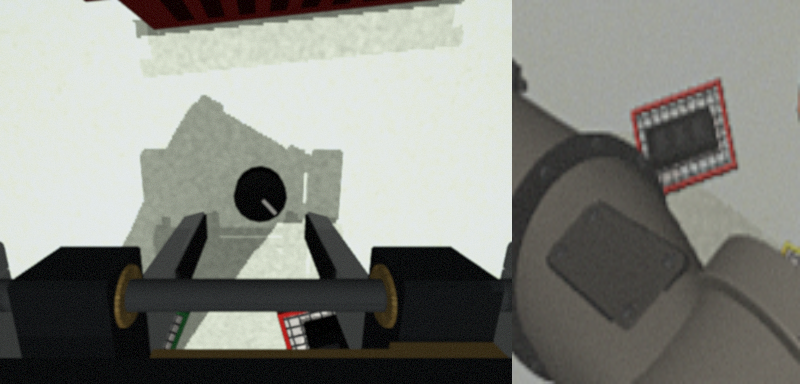

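The oblong lies in the red tray, centred and lengthwise. The knob with its white pointer is at (260,193) between the fingers, so I'll grasp it.

```bash
python3 -m jog '0.3 1.6 2.2 40 0 0 0;0.3 1.6 2.2 70 0 0 0;0.3 1.6 2.2 79.5 0 0 0;0.3 1.6 2.2 79.5 0 0 0;-0.3 1.6 2.2 79.5 0 0 0;-0.3 1.6 2.2 79.5 0 0 0;-0.3 1.6 2.2 79.5 0 0 0;-0.3 1.6 2.2 79.5 0 0 0' 25;python3 go.py .520 -.393 .056 90
```

```text
time: 15.18
position: [0.5336, 0.4128, -0.0226]
tcp_rot: [0.0, 0.706, 0.708, 0.001]
contact_force: [0.1, -1.9, 7.7]
finger_gap: 0.462
finger_force: 25.0
pos [ 0.5336  0.4128 -0.0226] az 90.2 -> shift [-805.7  -16.   -79.2] turn [ 0.1 -0.   0.2] q [-0.37  0.7  -0.54  1.72  0.45  0.85 -1.11] t 15.175 gap 0.462 f 25.0
```

```bash
python3 -m jog '-0.3 0 0 -20 0 0 0;-0.3 0 0 -60 0 0 0;-0.3 -40 0 -79 0 0 0;-0.3 -806 -16 -79 0 0 0;-0.3 -806 -16 -79 0 0 0;-0.3 -806 -16 -79 0 0 0;-0.3 -806 -16 -79 0 0 0;-0.3 -806 -16 -79 0 0 0';python3 go.py .520 -.393 .056 90
```

```text
time: 16.18
position: [0.5278, 0.0581, 0.0567]
tcp_rot: [0.001, 0.706, 0.708, 0.001]
contact_force: [1.1, -0.5, -1.0]
finger_gap: 0.459
finger_force: 25.0
pos [0.5278 0.0581 0.0567] az 90.2 -> shift [-451.1   -9.3    0.8] turn [0.1 0.  0.2] q [ 0.25  0.4  -0.59  2.01  0.3   0.82 -0.5 ] t 16.175 gap 0.459 f 25.0
```

```bash
python3 -m jog '-0.3 -451 -9 0 0 0 0;-0.3 -451 -9 0 0 0 0;-0.3 -451 -9 0 0 0 0;-0.3 -451 -9 0 0 0 0;-0.3 -451 -9 0 0 0 0;-0.3 -451 -9 0 0 0 0;-0.3 -451 -9 0 0 0 0;-0.3 -451 -9 0 0 0 0';python3 go.py .520 -.393 -.005 90
```

```text
time: 17.18
position: [0.5188, -0.3959, 0.0562]
tcp_rot: [0.001, 0.708, 0.706, -0.0]
contact_force: [-0.1, 1.3, -0.7]
finger_gap: 0.461
finger_force: 25.0
pos [ 0.5188 -0.3959  0.0562] az 89.9 -> shift [ 3.   1.1 61.2] turn [ 0.   0.1 -0.1] q [ 0.88  0.55 -0.44  1.74  0.29  0.92  0.32] t 17.175 gap 0.461 f 25.0
```

```bash
python3 -m jog '-0.3 3 1 40 0 0 0;-0.3 3 1 61 0 0 0;-0.3 3 1 61 0 0 0';python3 go.py .520 -.393 -.0195 90
python3 - <<'E'
import cv2
from bench import vision
cv2.imwrite("pics/w5c.png",vision.camera("wrist")[60:300,100:420,::-1])
E
```

```text
time: 17.55
position: [0.5206, -0.3867, -0.0066]
tcp_rot: [-0.001, 0.706, 0.709, -0.0]
contact_force: [0.1, -0.2, 0.2]
finger_gap: 0.459
finger_force: 25.0
pos [ 0.5206 -0.3867 -0.0066] az 90.2 -> shift [-6.3 -0.6 12.9] turn [-0.1 -0.1  0.2] q [ 0.85  0.62 -0.42  1.78  0.33  0.82  0.28] t 17.55 gap 0.459 f 25.0
```

View pics/w5c.png

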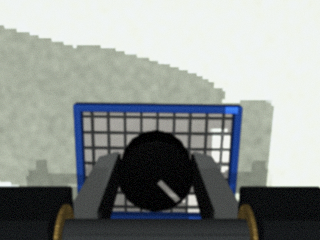

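The knob sits upright above the blue tray, a few mm off along tool x. I'll correct that while lowering.

```bash
python3 -m jog '-0.3 -6.3 -0.6 3 0 0 0;-0.3 -6.3 -0.6 9 0 0 0;-0.3 -6.3 -0.6 13 0 0 0;-0.3 -6.3 -0.6 13 0 0 0;-0.3 -6.3 -0.6 13 0 0 0';python3 go.py .520 -.393 -.0195 90
```

```text
time: 18.23
position: [0.5205, -0.3942, -0.0188]
tcp_rot: [-0.0, 0.706, 0.708, 0.0]
contact_force: [-0.8, 0.1, -1.1]
finger_gap: 0.463
finger_force: 25.0
pos [ 0.5205 -0.3942 -0.0188] az 90.2 -> shift [ 1.2 -0.5  0.7] turn [ 0.  -0.   0.2] q [ 0.85  0.64 -0.41  1.77  0.34  0.8   0.28] t 18.225 gap 0.463 f 25.0
```

Now release, then lift and move towards the square.

```bash
python3 -m jog '-0.3 0 0 0.7 0 0 0;-0.3 0 0 0.7 0 0 0;0.2 0 0 0.7 0 0 0;0.2 0 0 0.7 0 0 0;0.2 0 0 0.7 0 0 0;0.3 0 0 -12 0 0 0;0.3 0 0 -50 0 0 0;0.3 0 0 -80 0 0 0';python3 go.py .467 -.098 .06 106.4
```

```text
time: 19.23
position: [0.5209, -0.3944, 0.0634]
tcp_rot: [0.0, 0.706, 0.708, 0.0]
contact_force: [-0.8, -0.5, -0.0]
finger_gap: 0.652
finger_force: 0.0
pos [ 0.5209 -0.3944  0.0634] az 90.2 -> shift [296.6 -52.9   3.2] turn [  0.    0.  -16.2] q [ 0.88  0.54 -0.45  1.73  0.28  0.94  0.32] t 19.225 gap 0.652 f 0.0
```

```bash
python3 -m jog '0.3 297 -53 3 0 0 -16.2;0.3 297 -53 3 0 0 -16.2;0.3 297 -53 3 0 0 -16.2;0.3 297 -53 3 0 0 -16.2;0.3 297 -53 3 0 0 -16.2;0.3 297 -53 3 0 0 -16.2;0.3 297 -53 3 0 0 -16.2'|grep pos;python3 look.py w6;python3 go.py .467 -.098 -.024 106.4
python3 - <<'E'
from fit import *
from bench import vision
w=np.load("pics/w6.npy");cw=np.load("pics/w6_c.npy",allow_pickle=True).item();ct=vision.get_calibration("top")
u=project(np.array([[.467,-.098,.013]]),cw)[0];print(u)
t=np.load("pics/top0.npy");sz,h,k,a,b=THINGS["black_square"]
pw=mask(w,k,u,42);print(len(pw),pw.min(0),pw.max(0));v,e=fit([(pw,cw),(mask(t,k,a,24),ct)],sz,h,[.467,-.098,0]);print(v.round(4),np.degrees(v[3]),e)
E
```

```text
position: [0.467, -0.098, 0.0589]
pos [ 0.4669 -0.0985  0.0587] az 106.3 -> shift [ 0.5  0.2 82.7] turn [ 0.   0.  -0.1] q [ 0.63  0.32 -0.64  2.12  0.27  0.78  0.1 ] t 20.15 gap 0.647 f 0.0
[254.84577124 195.39988251]
2151 [230. 168.] [282. 221.]
[ 0.4683 -0.0992 -0.0116  0.2925 -1.0073 -0.9287] 16.75802528751459 0.4271614723077633
```

View pics/w6.png

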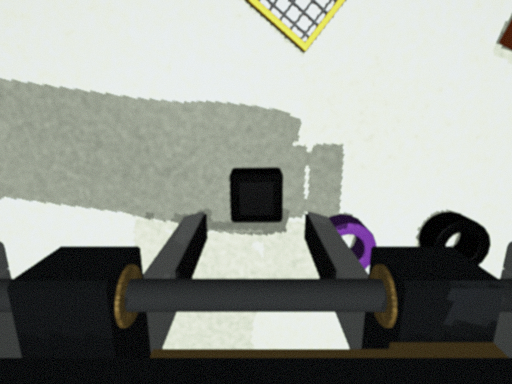

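The square is at (256,195), aligned and centred. The purple ring at (350,240) clears the right finger.

```bash
python3 -m jog '0.3 0.5 0.2 40 0 0 0;0.3 0.5 0.2 72 0 0 0;0.3 0.5 0.2 82.5 0 0 0;0.3 0.5 0.2 82.5 0 0 0;-0.3 0.5 0.2 82.5 0 0 0;-0.3 0.5 0.2 82.5 0 0 0;-0.3 0.5 0.2 82.5 0 0 0;-0.3 0.5 0.2 82.5 0 0 0' 25;python3 go.py .400 .272 .056 69.6
```

```text
time: 21.15
position: [0.4672, -0.0973, -0.0234]
tcp_rot: [0.001, 0.599, 0.801, 0.0]
contact_force: [-1.5, -1.0, 8.6]
finger_gap: 0.465
finger_force: 25.0
pos [ 0.4672 -0.0973 -0.0234] az 106.4 -> shift [373.2  39.7 -79.7] turn [ 0.1  0.  36.8] q [ 0.54  0.46 -0.56  2.17  0.42  0.62 -0.03] t 21.15 gap 0.465 f 25.0
```

```bash
python3 -m jog '-0.3 0 0 -20 0 0 0;-0.3 0 0 -60 0 0 0;-0.3 20 2 -80 0 0 0;-0.3 373 40 -80 0 0 37;-0.3 373 40 -80 0 0 37;-0.3 373 40 -80 0 0 37;-0.3 373 40 -80 0 0 37;-0.3 373 40 -80 0 0 37'|grep pos;python3 -m jog '-0.3 0 0 0 0 0 0';python3 go.py .400 .272 .056 69.6
```

```text
position: [0.4154, 0.1919, 0.0564]
time: 22.28
position: [0.4144, 0.1957, 0.0566]
tcp_rot: [-0.0, 0.82, 0.572, 0.001]
contact_force: [0.3, -0.6, -1.2]
finger_gap: 0.466
finger_force: 25.0
pos [0.4144 0.1957 0.0566] az 69.8 -> shift [ 66.6 -39.9   0.7] turn [ 0.  -0.1  0.2] q [ 0.    0.3  -0.66  2.16  0.26  0.76 -1.18] t 22.275 gap 0.466 f 25.0
```

```bash
python3 -m jog '-0.3 67 -40 0 0 0 0;-0.3 67 -40 0 0 0 0;-0.3 67 -40 40 0 0 0;-0.3 67 -40 60 0 0 0;-0.3 67 -40 60 0 0 0;-0.3 67 -40 60 0 0 0';python3 look.py w7;python3 go.py .400 .272 -.0188 69.6
```

```text
time: 23.02
position: [0.4022, 0.2673, -0.0034]
tcp_rot: [0.0, 0.822, 0.569, 0.0]
contact_force: [0.2, 0.4, -1.0]
finger_gap: 0.464
finger_force: 25.0
pos [ 0.4023  0.2675 -0.0032] az 69.4 -> shift [ 3.4 -3.8 15.6] turn [ 0.1 -0.1 -0.2] q [-0.2   0.44 -0.61  2.14  0.4   0.67 -1.45] t 23.075 gap 0.466 f 25.0
```

View pics/w7.png

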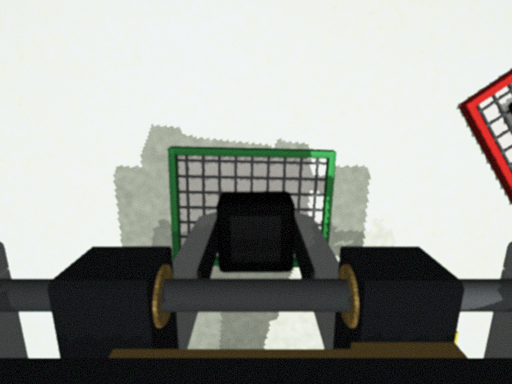

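The square is held above the green tray, a few mm off. I'll correct that, set it down and release.

```bash
python3 -m jog '-0.3 3.4 -3.8 5 0 0 0;-0.3 3.4 -3.8 11 0 0 0;-0.3 3.4 -3.8 15.5 0 0 0;-0.3 3.4 -3.8 15.5 0 0 0;-0.3 3.4 -3.8 15.5 0 0 0';python3 go.py .400 .272 -.0188 69.6
```

```text
time: 23.7
position: [0.3991, 0.272, -0.0199]
tcp_rot: [-0.0, 0.822, 0.569, -0.0]
contact_force: [0.4, 0.4, -0.8]
finger_gap: 0.466
finger_force: 25.0
pos [ 0.3991  0.272  -0.0199] az 69.4 -> shift [ 0.3  0.8 -1.1] turn [-0.   0.  -0.2] q [-0.23  0.46 -0.59  2.15  0.43  0.64 -1.49] t 23.7 gap 0.466 f 25.0
```

```bash
python3 -m jog '0.2 0 0 -0.2 0 0 0;0.2 0 0 -0.2 0 0 0;0.2 0 0 -0.2 0 0 0;0.2 0 0 -12 0 0 0;0.3 0 0 -50 0 0 0;0.4 0 0 -85 0 0 0;0.4 0 0 -85 0 0 0';python3 go.py .6495 -.089 .066 0
```

```text
time: 24.58
position: [0.4007, 0.273, 0.0681]
tcp_rot: [0.0, 0.822, 0.569, 0.002]
contact_force: [0.9, -0.5, -0.3]
finger_gap: 0.7
finger_force: 0.0
pos [0.4007 0.273  0.0681] az 69.4 -> shift [-251.1  360.4    2.4] turn [ 0.  -0.3 69.4] q [-0.14  0.32 -0.69  2.1   0.28  0.81 -1.36] t 24.575 gap 0.700 f 0.0
```

```bash
python3 -m jog '0.4 -251 360 2 0 0 69.4;0.4 -251 360 2 0 0 69.4;0.4 -251 360 2 0 0 69.4;0.4 -251 360 2 0 0 69.4;0.4 -251 360 2 0 0 69.4;0.4 -251 360 2 0 0 69.4;0.4 -251 360 2 0 0 69.4;0.4 -251 360 2 0 0 69.4'|grep pos;python3 -m jog '0.4 0 0 0 0 0 0;0.4 0 0 0 0 0 0'|grep pos; python3 look.py w8;python3 go.py .6495 -.089 -.024 0
```

```text
position: [0.6487, -0.0949, 0.0622]
position: [0.6472, -0.0882, 0.0631]
pos [ 0.6473 -0.0883  0.0633] az 0.1 -> shift [ 2.2  0.8 87.3] turn [-0.   0.   0.1] q [ 0.23  0.52 -0.26  1.74  0.16  0.91 -1.66] t 25.875 gap 0.699 f 0.0
```

View pics/w8.png

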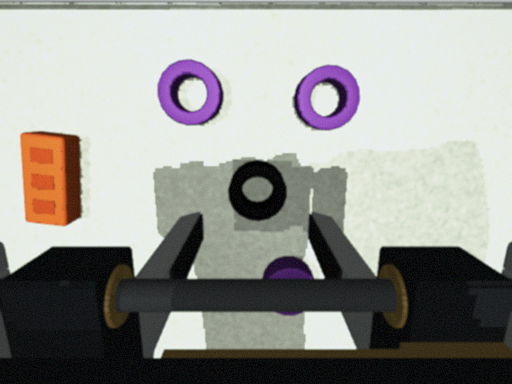

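The ring is at (258,190), centred between the fingers. The purple rings at (190,93), (327,97) and (290,285) are clear, so I'll grasp.

```bash
python3 -m jog '0.4 2 0.8 40 0 0 0;0.4 2 0.8 75 0 0 0;0.4 2 0.8 87.5 0 0 0;0.4 2 0.8 87.5 0 0 0;-0.2 2 0.8 87.5 0 0 0;-0.2 2 0.8 87.5 0 0 0;-0.2 2 0.8 87.5 0 0 0;-0.2 2 0.8 87.5 0 0 0' 25;python3 go.py .4532 .0912 .056 -22.1
```

```text
time: 26.88
position: [0.6506, -0.0905, -0.0229]
tcp_rot: [0.0, 1.0, -0.0, 0.001]
contact_force: [-1.8, 0.2, 7.6]
finger_gap: 0.523
finger_force: 25.0
pos [ 0.6506 -0.0905 -0.0229] az -0.0 -> shift [-197.4 -181.6  -79.3] turn [-0.  -0.1 22.1] q [ 0.21  0.63 -0.24  1.77  0.2   0.76 -1.69] t 26.875 gap 0.523 f 25.0
```

```bash
python3 -m jog '-0.2 0 0 -20 0 0 0;-0.2 0 0 -60 0 0 0;-0.2 -10 -10 -80 0 0 0;-0.2 -197 -182 -80 0 0 22;-0.2 -197 -182 -80 0 0 22;-0.2 -197 -182 -80 0 0 22;-0.2 -197 -182 -80 0 0 22;-0.2 -197 -182 -80 0 0 22'|grep pos;python3 -m jog '-0.2 0 0 0 0 0 0;-0.2 0 0 0 0 0 0'|grep pos;python3 go.py .4532 .0912 -.004 -22.1
```

```text
position: [0.4506, 0.0942, 0.0573]
position: [0.4539, 0.0909, 0.0563]
pos [0.4539 0.0909 0.0563] az -22.1 -> shift [-0.8  0.1 60.3] turn [-0. -0. -0.] q [-0.1   0.25 -0.27  2.17  0.1   0.73 -2.39] t 28.125 gap 0.526 f 25.0
```

```bash
python3 -m jog '-0.2 -0.8 0 30 0 0 0;-0.2 -0.8 0 55 0 0 0;-0.2 -0.8 0 67 0 0 0;-0.2 -0.8 0 75 0 0 0;-0.2 -0.8 0 75 0 0 0;-0.2 -0.8 0 75 0 0 0';python3 go.py .4532 .0912 -.0195 -22.1; python3 look.py w9
python3 - <<'E'
import cv2
cv2.imwrite("pics/w9c.png",cv2.imread("pics/w9.png")[60:300,100:420])
E
```

```text
time: 28.88
position: [0.4526, 0.0919, -0.0188]
tcp_rot: [-0.0, 0.982, -0.191, 0.0]
contact_force: [-0.4, -0.3, -0.1]
finger_gap: 0.526
finger_force: 25.0
pos [ 0.4526  0.0919 -0.0188] az -22.0 -> shift [0.8 0.4 0.7] turn [-0.  -0.   0.1] q [-0.13  0.38 -0.24  2.21  0.17  0.56 -2.46] t 28.875 gap 0.526 f 25.0
```

View pics/w9c.png

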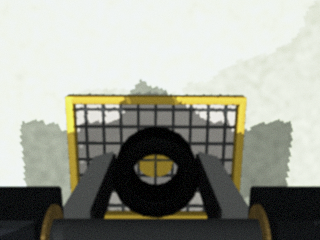

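The ring sits over the yellow disc. I'll release it and retreat clear of the cameras.

```bash
python3 -m jog '-0.2 0.5 0.3 1 0 0 0;-0.2 0.5 0.3 1 0 0 0;0.3 0.5 0.3 1 0 0 0;0.3 0.5 0.3 1 0 0 0;0.3 0.5 0.3 1 0 0 0;0.3 0 0 -12 0 0 0;0.3 0 0 -60 0 0 0;0.3 0 0 -110 0 0 0'|grep -E 'pos|gap';python3 -m jog '0.3 0 0 -100 0 0 0;0.3 20 480 -100 0 0 0;0.3 20 480 -100 0 0 0;0.3 20 480 -100 0 0 0;0.3 20 480 -100 0 0 0;0.3 20 480 -100 0 0 0;0.3 20 480 -100 0 0 0;0.3 20 480 -100 0 0 0'
python3 - <<'E'
from fit import *
from bench import vision
t,s=vision.camera("top"),vision.camera("scene")
cv2.imwrite("pics/end.png",np.vstack([cv2.resize(t[100:290,70:430],(648,300))[...,::-1][:, :],cv2.resize(s[80:360,60:400],(648,300))[...,::-1]]))
ct,cs=[vision.get_calibration(n) for n in("top","scene")]
for n,(x,y) in dict(black_oblong=(.606,.247),black_knob=(.52,-.393),black_square=(.4,.272),black_ring=(.4532,.0912),orange_knob=(.3776,-.2966),orange_oblong=(.6602,.089)).items():
    sz,h,k,_,_=THINGS[n];P=np.array([[x,y,.015]]);u,w=project(P,ct)[0],project(P,cs)[0];ra=18 if n=="black_oblong" or "orange" in n else 14
    try:
        v,e=fit([(mask(t,k,u,ra),ct),(mask(s,k,w,ra+6),cs)],sz,h,[x,y,.004]);print(n,v[:3].round(4),"off",((v[:2]-[x,y])*1000).round(1),np.degrees(v[3]).round(0),e.round(2))
    except Exception as ex: print(n,ex)
E
```

```text
position: [0.4515, 0.092, 0.0926]
finger_gap: 0.65
time: 30.92
position: [0.3047, -0.3204, 0.1886]
tcp_rot: [-0.0, 0.982, -0.191, 0.001]
contact_force: [1.9, 0.0, -0.2]
finger_gap: 0.651
finger_force: 0.0
black_oblong [ 0.6038  0.248  -0.0007] off [-2.2  1. ] 104.0 0.46
black_knob [ 5.194e-01 -3.952e-01  5.000e-04] off [-0.6 -2.2] -8.0 0.3
black_square [ 0.3985  0.2725 -0.0085] off [-1.5  0.5] 70.0 2.13
black_ring [0.452  0.0907 0.0007] off [-1.2 -0.5] 13.0 0.38
orange_knob [ 0.3775 -0.2965 -0.0005] off [-0.1  0.1] 38.0 0.24
orange_oblong [ 0.6604  0.0886 -0.0007] off [ 0.2 -0.4] -6.0 0.37
```

View pics/end.png

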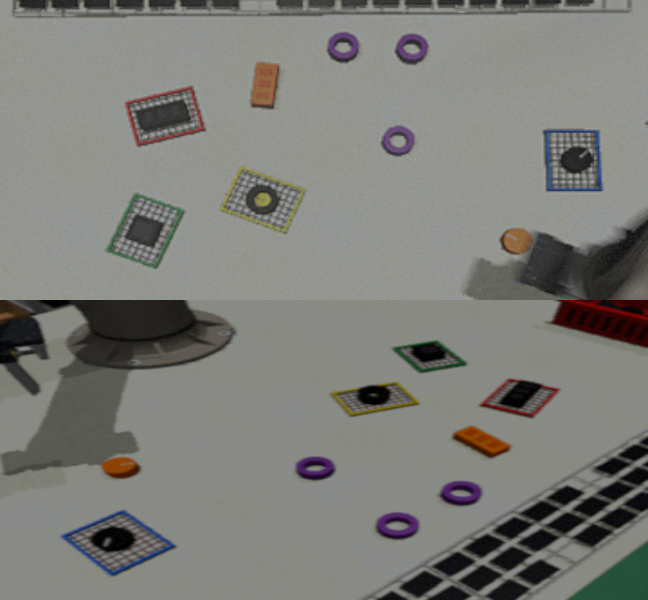

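All four parts lie flat and centred in their trays, and the orange parts haven't moved. I'll settle the arm and hand in.

```bash
python3 -m jog '0.3 0 0 0 0 0 0;0.3 0 0 0 0 0 0;0.3 0 0 0 0 0 0;0.3 0 0 0 0 0 0'; python3 -c "
from bench import r
print(r.finish_job())"
```

```text
time: 31.52
position: [0.3059, -0.3184, 0.1873]
tcp_rot: [-0.0, 0.982, -0.19, 0.0]
contact_force: [0.3, -0.5, -0.5]
finger_gap: 0.652
finger_force: 0.0
the job is handed in; nothing more can be done
None
```

I handed the job in at 31.5 s: the last camera check put all four black parts flat and within about 3 mm of their tray centres, with both orange parts unmoved, but the hand-in returned no verdict.

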